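# Unbolt and lever up the heavy lid of the offcut box

## Robot

A 7-joint arm with a two-finger parallel gripper is mounted at the origin on the work surface. World frame = base frame: x ahead of the robot, y to its left, z up, the work surface at z = 0. Lengths are in m, angles in rad, forces in N, time in s.
With the tool pointing down it reaches from about 0.4 to 0.85 m from the base axis. Payload 4.5 kg.
Tool frame: the origin (TCP) lies midway between the tips of the shut fingers; the grasp point (between the pads) lies 19 mm behind it; z points along the fingers, y is the line along which they close (so a half turn about z gives the same grasp; the last joint's range is limited). The gripper opens to 85 mm and grips with 20 to 120 N. Pads are 22 mm wide; open, the fingers measure 114 mm over their backs; the gripper's body (76 mm by 85 mm) begins 54 mm behind the grasp point. The pads swing forward as they close: fully open they stand 13 mm farther back than shut.
Start: joints at [1.361, 0.689, -0.195, 1.565, 0.157, 0.902, -0.215], TCP at [0.151, -0.607, 0.231] pointing down, gripper open.
Joint ranges: [-3.01, 3.01], [-0.46, 2.08], [-1.47, 1.51], [0.13, 2.56], [-1, 4.14], [0.04, 2.09], [-2.66, 2.66]. Speed limits (rad/s): [2.57, 2.57, 3.14, 3.14, 3.14, 3.14, 3.14].

## Interface

Orientations are given as a unit quaternion [x, y, z, w].
In Python, from station import r gives the robot as it stands. The module is installed in compiled form; this text tells all that it offers.
- The arm moves only by the tool step_arm, never from a script. Its argument "steps" is a list of rows, each a list of 3 entries, a list of its own where there are three numbers: the finger opening in cm, from 0 to 8.54, then the shift along the tool's x, y, z in cm, then the turn about the tool's z in degrees. A call has 1 to 10 rows; each row shifts and turns the commanded pose from where the row before left it, along the tool's axes as they then stand; what a row does not reach is not made up. A row lasts 1/8 s, in which the tool goes at most 62.5 mm and 10.7 degrees, less where a joint would pass 70% of its speed; a pose out of reach is approached as far as the arm can. A call is refused whole if a number of a shift passes 6.25 or a number of a turn 10.7, either way. A call with a gripper value outside its range is refused whole. The fingers move at their own pace and stop on an object; "force" is the grip in N (left out, the last holds). Time passes only in rows, so rows that do not move let the fingers close. It gives the time, the measured TCP pose, the force, the opening and the grip force at its end, in the units of the state.
- r.get_obs(): the state, without advancing time (a new reading comes with each control period).
- r.get_image(name): name is "side" or "top"; returns a dict with "color" (384x512x3 uint8, red, green, blue), "intrinsics" (3x3 intrinsics, pixels), "camera_from_world" (4x4, takes a point from world to camera coordinates). Camera axes: x right, y down, z forward; pixel columns grow to the right and rows downward; lengths in m; the calibration is good to about 2 mm. A picture is of the moment at which its call begins. There is no depth.
- r.sign_off(): hands the job in; it is judged then, once.
Trained networks look in a picture, given as the dict that the camera call returned (one of the last four; its "shot" number tells which), for a name from the list of things; names that differ only in an ending like _2 or _b are one class to them, and where a whole thing is asked for, a point or a joint stands for the part that bears it (a point fixed in the world has none). Each returns a list of dicts, best first, with "conf" (0 to 1); they miss things now and then, are a little off and sometimes report something else, mostly with a low value. They report only what shows in the picture. A call takes as long as a camera call.
- r.trace(picture, thing): "pixels" (384x512 bool, what is visible of it) and "position" ([column, row] in pixels, amid what is visible of it).
The state is a dict: "clock": time; "q": joint angles; "qd": joint speeds; "joint_efforts": joint torques, N m; "tool_pos": TCP position; "tcp_rot": TCP orientation; "wrist_force": force on the tool from outside, world axes, zero at the start; "moment": the same for the moment, N m; "finger_gap": finger opening in m; "gripper_force": force on a finger pad.
Only numpy, scipy, OpenCV 4.12 (cv2) and the standard library are available. Lean on these libraries where they do the work, as an engineer would, in place of code of your own. Each camera call takes 0.05 s, during which the arm holds its last target. There are 200 camera calls.

## Task

On the jeweller's bench, push the brass bolt fully clear of the lid of the green offcut box, then press the red pad of the lever all the way down with your fingertips so that the lever raises the heavy steel lid. Do not touch the lid yourself, do not let it drop again, and leave the bottle, hammer and tin where they are. Finish while still pressing the lever down, holding the lid up for the jeweller to drop silver scraps in.

Things in the scene. Friction and masses are not known exactly. Their poses are not given: they have to be found in the camera images.
- fixture: Wooden board, 220 x 500 x 12 mm, fixed on the bench, carrying box, lever and bolt. Origin on the bench; board spans x -85 to 135, y -250 to 250 mm. In its axes (z up): green box x +-75, y -220 to -80, rim z 72 mm; lever's steel bracket x +-23, y 0 to 44, up to z 104; bolt post x 93 to 119, y -205 to -135, up to z 85.
- lid (a joint): Opening angle of the lid, rad: 0 shut, about 0.29 when the lever is fully down. It weighs about 2.2 kg and falls shut when the lever is let go.
- lid_lip (a point): Middle of the upper edge of the steel lid's free (+y) side; rises about 45 mm when the lever is fully down. Lid 164 x 160 x 12 mm: fixture x +-82, y -220 (hinge) to -60, top at z 84 mm; a 30 x 25 mm lug sticks out on +x at y -115 to -90.
- lever (a joint): Angle of the steel lever, rad: 0 to 0.02 at rest (red pad high), 0.49 fully down at a rigid stop. Pivot along the fixture's x at y 22, z 87 mm; the short end's brass roller lies under the lid's +y overhang. Pressing the pad takes about 3 to 8 N; let go, it is pushed back up by the lid. With the bolt shut it stops at about 0.09.
- lever_pad (a point): Middle of the upper face of the red pad on the lever's long end; the pad is 64 mm (fixture x) by 52 mm (fixture y), 12 mm thick, 190 mm from the pivot. At rest it slopes 14 degrees, this point at fixture y 204, z 143 mm; fully down it slopes the other way, at y 209, z 51 mm.
- bolt (a joint): Travel of the brass bolt, m: near 0 it lies over the lid's lug and locks the lid; 0.045 is fully open at a stop. It slides along the fixture's -y against about 2 N of friction and stays where left. Clear of the lug from about 0.030.
- bolt_pin (a point): Centre of the black ball, 18 mm across, on the bolt's upright pin (12 mm thick). When shut, at fixture x 106, y -155, z 131 mm. The bolt's bar, 18 x 90 x 12 mm, top at z 98, reaches 67 mm from the pin towards +y; push the pin or ball above it. A staple over the bar, 17 mm from the shut pin on its +y side, reaches z 103.
- bottle_mid (a point): Centre of the white bottle, 56 mm across and 130 mm tall, standing loose: leave it.
- hammer: Small hammer, 220 mm long, lying loose on the bench: leave it. Origin on the bench under the tool, its x axis along the handle.
- tin_mid (a point): Centre of the brass tin with white lid, 64 mm across and 45 mm tall, standing loose: leave it.

How it is judged:
By the outcome, as a careful person would: the job done as asked, in the order asked, and still so for the second after the job is handed in, while the arm keeps its last pose, push and grip.
It also fails if it takes over 38 s, if anything falls off the work surface, if the arm or the gripper's body presses on something with over 40 N, if the wrist force passes 120 N, or if a joint passes its speed limit or range.

## Working session

There is one attempt and no reset: what is moved stays moved. The work goes in short steps, Python scripts to look and compute and a tool call to move; the robot and the scene stay as the last step left them, time stands still between calls to the robot, and variables do not carry over. Pictures are saved under pics/ and viewed, at most 10 in all, crops included, and the job is handed in when it is done.

Besides the shell and the picture viewer there is one more tool, called after "Emit:" as name(argument=value, ...), one argument or row to a line, values as JSON. step_arm: Moves the arm, as the interface text tells. Its arguments: {"type":"object","properties":{"steps":{"type":"array"},"force":{"type":"number"}},"required":["steps"]}

```bash
mkdir -p pics; cat > h.py <<'E'
from station import r
import numpy as np, cv2
from scipy.spatial.transform import Rotation as R
def look(names,save=None):
    out={}
    for cam in ("side","top"):
        p=r.get_image(cam)
        if save: cv2.imwrite(f"pics/{save}_{cam}.png",p["color"][:,:,::-1])
        for n in names:
            d=r.trace(p,n)
            out[cam,n]=(d[0]["position"],d[0]["conf"],p) if d else None
    return out
def proj(p,X):
    c=p["camera_from_world"]@np.r_[X,1]; u=p["intrinsics"]@c[:3]; return u[:2]/u[2]
def tri(a,b):
    A=[]
    for (uv,_,p) in (a,b):
        P=p["intrinsics"]@p["camera_from_world"][:3]
        A+= [uv[0]*P[2]-P[0], uv[1]*P[2]-P[1]]
    x=np.linalg.svd(np.array(A))[2][-1]; return x[:3]/x[3]
E
python3 - <<'E'
from h import *
N=["bolt_pin","lever_pad","lid_lip","bottle_mid","tin_mid","fixture","hammer"]
o=look(N,"a")
for n in N:
    a,b=o["side",n],o["top",n]
    print(n,a and (np.round(a[0]),round(a[1],2)),b and (np.round(b[0]),round(b[1],2)),np.round(tri(a,b),3) if a and b else None)
s=r.get_obs();print(s["clock"],s["tool_pos"],s["tcp_rot"],R.from_quat(s["tcp_rot"]).as_matrix().round(3),s["wrist_force"])
im=[cv2.imread(f"pics/a_{c}.png") for c in("side","top")]
E
```

```text
bolt_pin (array([297., 227.]), 0.83) (array([316., 153.]), 0.56) [ 0.659 -0.106  0.1  ]
lever_pad (array([187., 189.]), 0.75) (array([194., 249.]), 0.93) [0.469 0.136 0.091]
lid_lip (array([257., 260.]), 0.96) (array([330., 207.]), 0.87) [ 0.553 -0.138  0.07 ]
bottle_mid (array([268., 189.]), 0.64) (array([210., 145.]), 0.77) [0.682 0.115 0.046]
tin_mid (array([241., 181.]), 0.9) (array([169., 168.]), 0.73) [0.636 0.204 0.028]
fixture (array([242., 250.]), 0.85) (array([257., 215.]), 0.93) [ 0.551  0.009 -0.032]
hammer (array([327., 233.]), 0.55) (array([280., 114.]), 0.73) [ 0.771 -0.04  -0.009]
0.8 [ 0.15093595 -0.6065419   0.23135165] [9.92574214e-01 1.21640555e-01 1.85091511e-05 6.89794297e-05] [[ 0.97   0.241  0.   ]
 [ 0.241 -0.97  -0.   ]
 [ 0.     0.    -1.   ]] [-0.37587507  0.8288501   0.53678218]
```

View pics/a_side.png

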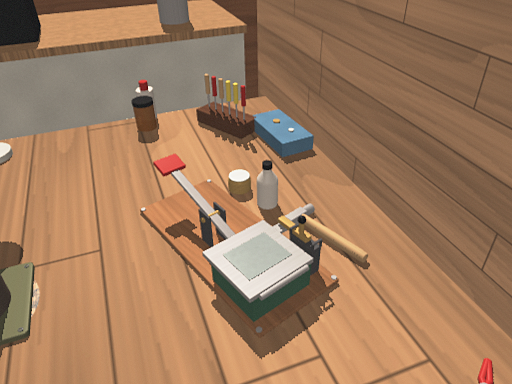

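View pics/a_top.png

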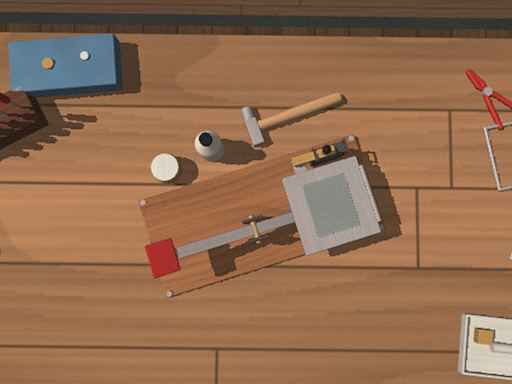

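The side view shows the ball at about (302,220), the red pad at (170,164) and board studs at (143,211), (209,181), (334,278) and (259,330). The top view shows the ball at (326,149), the pad at (163,258) and studs at (143,202), (169,294) and (351,139). The hammer lies just behind the bolt, and the bottle and tin are on the +x side of the lever. Next I fit the fixture pose.

```bash
cat > fit.py <<'E'
from h import *
from scipy.optimize import least_squares
P={c:r.get_image(c) for c in("side","top")}
def red(p,c):
    d=r.trace(p,"lever_pad"); m=d[0]["pixels"]; q=p["color"].astype(int)
    m=m&(q[...,0]>120)&(q[...,1]<70); v,u=np.nonzero(m); return [u.mean(),v.mean()],m.sum()
i=9e-3
C=lambda x,y:(x,y,.013)
A,B,D,E=C(-.085+i,.25-i),C(.135-i,.25-i),C(.135-i,-.25+i),C(-.085+i,-.25+i)
obs=[("side",A,(143,211)),("side",B,(209,181)),("side",D,(334,278)),("side",E,(259,330)),
("top",B,(143,202)),("top",A,(169,294)),("top",D,(351,139)),
("side",(.106,-.155,.131),(302,220)),("top",(.106,-.155,.131),(326,149))]
for c in P:
    uv,n=red(P[c],c); print(c,uv,n); obs.append((c,(0,.204,.141),uv))
def W(t,X):
    c,s=np.cos(t[2]),np.sin(t[2]); return np.array([t[0]+c*X[0]-s*X[1],t[1]+s*X[0]+c*X[1],X[2]])
f=lambda t:np.concatenate([proj(P[c],W(t,X))-uv for c,X,uv in obs])
s=least_squares(f,[.55,0,.3],loss="soft_l1");t=s.x
print(t.round(4));print(f(t).reshape(-1,2).round(1).tolist())
for n,X in dict(ball=(.106,-.155,.131),pad=(0,.204,.143),paddn=(0,.209,.051)).items(): print(n,W(t,X).round(4))
a,b=[(u,1,P[c]) for c,_,u in obs[-2:]]; print("pad tri",tri(a,b).round(4))
a,b=[(u,1,P[c]) for c,_,u in obs[7:9]]; print("ball tri",tri(a,b).round(4))
for c in P: print(c,np.linalg.inv(P[c]["camera_from_world"])[:3,3].round(2))
E
python3 fit.py
python3 - <<'E'
import cv2
a=cv2.imread("pics/a_side.png")[190:290,250:350];b=cv2.imread("pics/a_top.png")[120:220,290:390]
cv2.imwrite("pics/b.png",cv2.resize(cv2.hconcat([a,b]),(800,400),interpolation=cv2.INTER_NEAREST))
E
```

```text
side [np.float64(168.78125), np.float64(168.4375)] 32
top [np.float64(162.10224719101123), np.float64(257.93483146067416)] 890
[ 0.5119 -0.006   0.3157]
[[0.6, -2.4], [-0.9, -0.4], [-0.4, 0.3], [1.0, -0.2], [-0.0, 1.6], [0.0, -0.9], [1.0, -0.2], [-0.7, -0.5], [-0.1, 0.8], [0.6, -5.7], [1.2, 0.2]]
ball [ 0.6608 -0.1204  0.131 ]
pad [0.4486 0.188  0.143 ]
paddn [0.447  0.1927 0.051 ]
pad tri [0.4466 0.1945 0.1211]
ball tri [ 0.6626 -0.1208  0.1294]
side [ 0.35 -0.71  0.68]
top [0.51 0.01 1.01]
```

View pics/b.png

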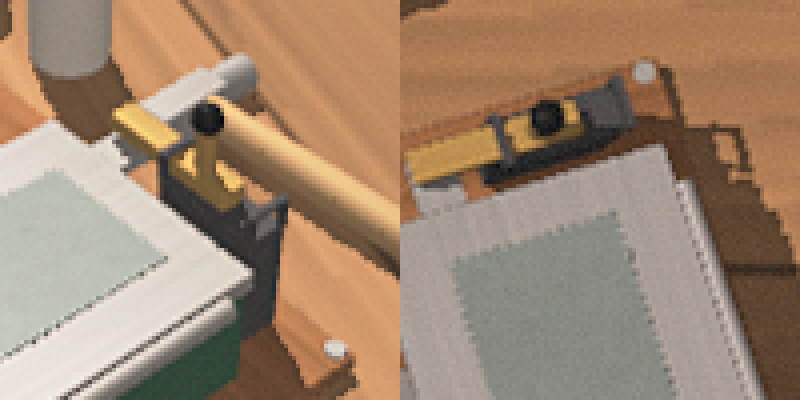

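Emit:
step_arm(
  steps=[
    [0,[0,0,0],-4.1],
    [0,[3.2,-1.77,0],0],
    [0,[3.2,-1.77,0],0],
    [0,[3.2,-1.77,0],0],
    [0,[3.2,-1.77,0],0],
    [0,[3.2,-1.77,0],0],
    [0,[3.2,-1.77,0],0],
    [0,[3.2,-1.77,0],0],
    [0,[3.2,-1.77,0],0],
    [0,[3.2,-1.77,0],0],
  ],
  force=40,
)

```text
clock: 2.25
tool_pos: [0.3762, -0.3649, 0.2315]
tcp_rot: [0.988, 0.157, 0.0, 0.0]
wrist_force: [0.7, 0.3, -0.1]
finger_gap: 0.0004
gripper_force: 0.0
```

Emit:
step_arm(
  steps=[
    [0,[3.2,-1.77,0],0],
    [0,[3.2,-1.77,0],0],
    [0,[3.2,-1.77,0],0],
    [0,[3.2,-1.77,0],0],
    [0,[3.2,-1.77,0],0],
    [0,[3.2,-1.77,0],0],
    [0,[3.2,-1.77,0],0],
    [0,[3.2,-1.77,0],0],
    [0,[3.2,-1.77,0],0],
    [0,[0,0,0],0],
  ],
)

```text
clock: 3.5
tool_pos: [0.6019, -0.1208, 0.2313]
tcp_rot: [0.987, 0.16, 0.001, -0.001]
wrist_force: [-1.2, 0.1, -0.8]
finger_gap: -0.0001
gripper_force: 0.0
```

```bash
cat >> h.py <<'E'
T=np.array([.5119,-.006,.3157])
def fx(p):
    c,s=np.cos(T[2]),np.sin(T[2]); d=np.array(p)[:2]-T[:2]; return np.round([1e3*(c*d[0]+s*d[1]),1e3*(c*d[1]-s*d[0]),1e3*p[2]],1)
def st():
    s=r.get_obs(); m=R.from_quat(s["tcp_rot"]).as_matrix()
    print(round(s["clock"],2),"fix mm",fx(s["tool_pos"]),"yaw",np.degrees(np.arctan2(m[1,0],m[0,0])).round(1),"zax",m[:,2].round(3),"F",np.round(s["wrist_force"],1),"gap",round(s["finger_gap"],4),"q",np.round(s["q"],2))
E
python3 -c "from h import *;st()"
```

```text
3.5 fix mm [  49.9 -137.   231.3] yaw 18.4 zax [ 0.002  0.003 -1.   ] F [-1.2  0.1 -0.8] gap -0.0001 q [ 0.21  0.67 -0.15  1.6   0.12  0.87 -1.23]
```

Emit:
step_arm(
  steps=[
    [0,[2.9,-1.8,0],0],
    [0,[2.9,-1.8,0],0],
    [0,[0,0,2.5],0],
    [0,[0,0,2.5],0],
    [0,[0,0,2.5],0],
    [0,[0,0,2],0],
    [0,[0,0,1],0],
    [0,[0,0,0],0],
  ],
)

```text
clock: 4.5
tool_pos: [0.6431, -0.0734, 0.1259]
tcp_rot: [0.988, 0.157, -0.001, 0.0]
wrist_force: [0.1, -0.1, 0.8]
finger_gap: 0.0004
gripper_force: 0.0
```

```bash
python3 - <<'E'
from h import *
st()
im=[r.get_image(c)["color"][y:y+150,x:x+150,::-1] for c,y,x in(("side",150,230),("top",70,260))]
cv2.imwrite("pics/c.png",cv2.resize(cv2.hconcat(im),(800,400),interpolation=cv2.INTER_CUBIC))
E
```

```text
4.5 fix mm [ 103.8 -104.8  125.9] yaw 18.0 zax [-0.001 -0.    -1.   ] F [ 0.1 -0.1  0.8] gap 0.0004 q [ 0.11  0.85 -0.12  1.58  0.14  0.72 -1.33]
```

View pics/c.png

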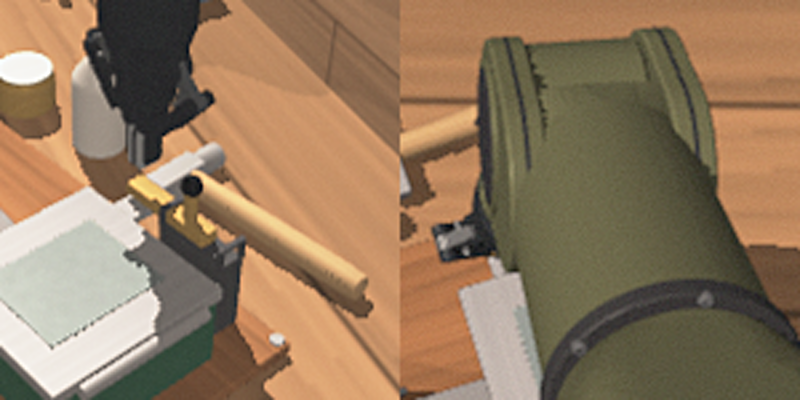

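The side crop shows the shut fingertips at about (145,150), behind the ball at (190,187) on its +y side, with clearance. I'll lower a little and push along tool +y.

Emit:
step_arm(
  steps=[
    [0,[0.2,0,1.2],0],
    [0,[0,0,0],0],
    [0,[0,1.2,0],0],
    [0,[0,1.0,0],0],
    [0,[0,0.8,0],0],
    [0,[0,0.8,0],0],
    [0,[0,0.8,0],0],
    [0,[0,0.8,0],0],
    [0,[0,0,0],0],
  ],
)

```text
clock: 5.72
tool_pos: [0.6628, -0.1249, 0.1143]
tcp_rot: [0.988, 0.156, 0.0, 0.001]
wrist_force: [-0.3, -0.1, -0.2]
finger_gap: -0.0
gripper_force: 0.0
```

```bash
python3 -c "
from h import *
st();p=r.get_image('side');d=r.trace(p,'bolt_pin');print(d and d[0]['position'],d and d[0]['conf'])
from fit import W
" | head -2
```

```text
5.72 fix mm [ 106.5 -159.8  114.3] yaw 18.0 zax [ 0.001 -0.001 -1.   ] F [-0.3 -0.1 -0.2] gap -0.0 q [ 0.18  0.89 -0.13  1.5   0.15  0.76 -1.26]
[304.5, 232.5] 0.86
```

Emit:
step_arm(
  steps=[
    [0,[0,0.6,0],0],
    [0,[0,0.5,0],0],
    [0,[0,0.4,0],0],
  ],
)

```text
clock: 6.4
tool_pos: [0.6672, -0.1377, 0.1143]
tcp_rot: [0.988, 0.157, 0.0, -0.0]
wrist_force: [0.2, 2.4, 0.7]
finger_gap: -0.0
gripper_force: 1.0
```

```bash
python3 - <<'E'
from h import *
st()
im=[r.get_image(c)["color"][y:y+150,x:x+150,::-1] for c,y,x in(("side",150,230),)]
cv2.imwrite("pics/d.png",cv2.resize(cv2.hconcat(im),(600,600),interpolation=cv2.INTER_CUBIC))
E
```

```text
6.4 fix mm [ 106.8 -173.4  114.3] yaw 18.1 zax [ 0.     0.001 -1.   ] F [0.2 2.4 0.7] gap -0.0 q [ 0.2   0.9  -0.13  1.47  0.15  0.78 -1.24]
```

View pics/d.png

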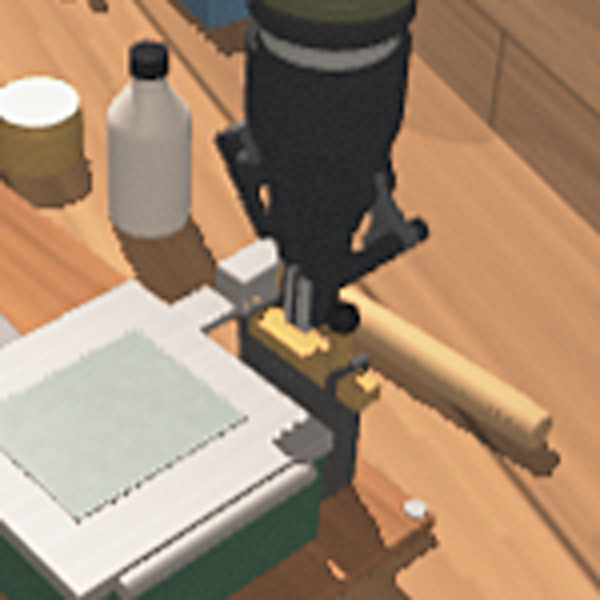

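The bolt has slid off the lug, with the ball now at about (316,229) in the full side image. I'll push until the force rises at the stop.

Emit:
step_arm(
  steps=[
    [0,[0,0.4,0],0],
    [0,[0,0.3,0],0],
    [0,[0,0,0],0],
  ],
)

```text
clock: 6.82
tool_pos: [0.6683, -0.1411, 0.1142]
tcp_rot: [0.987, 0.158, -0.001, -0.002]
wrist_force: [-1.7, 7.6, 2.2]
finger_gap: -0.0005
gripper_force: 3.6
```

```bash
python3 - <<'E'
from h import *
st()
p=r.get_image("side")
c,s=np.cos(T[2]),np.sin(T[2])
for t in (.03,.035,.04,.045):
    x,y=.106,-.155-t; print(t,proj(p,[T[0]+c*x-s*y,T[1]+s*x+c*y,.131]).round(1))
q=p["color"][215:245,300:335].astype(int).sum(2)
v,u=np.nonzero(q<110); print(u.mean()+300,v.mean()+215,len(u))
cv2.imwrite("pics/e.png",cv2.resize(p["color"][190:270,280:360,::-1],(640,640),interpolation=cv2.INTER_NEAREST))
E
```

```text
6.83 fix mm [ 106.7 -177.   114.2] yaw 18.2 zax [-0.002  0.004 -1.   ] F [-1.7  7.6  2.2] gap -0.0005 q [ 0.21  0.91 -0.14  1.46  0.15  0.79 -1.23]
0.03 [311.6 226.7]
0.035 [313.4 228. ]
0.04 [315.1 229.2]
0.045 [316.9 230.5]
316.03370786516854 224.97752808988764 89
```

View pics/e.png

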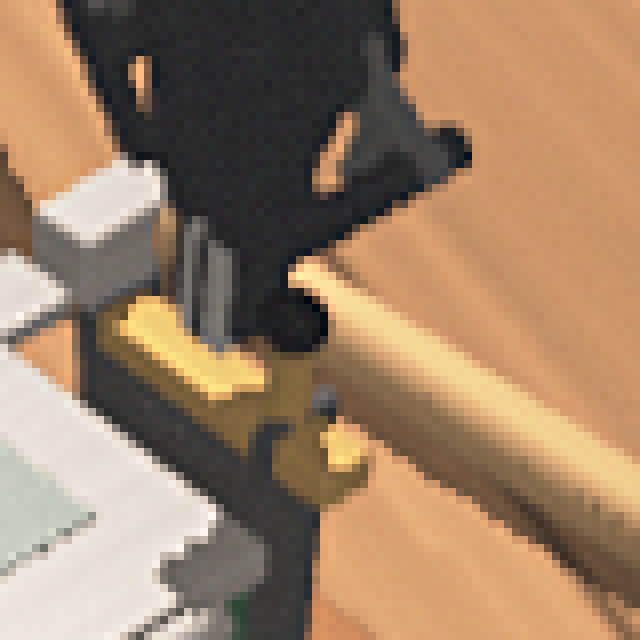

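The bolt is at its stop: force rose to 7.6 N and the ball at about (317,230) matches 0.045 m of travel. Now I back off, lift and go to the pad.

Emit:
step_arm(
  steps=[
    [0,[0,-1.2,0],0],
    [0,[0,-0.8,-0.5],0],
    [0,[0,0,-3],0],
    [0,[0,0,-4],0],
    [0,[0,0,-1.5],0],
    [0,[-1.5,-4,0],0],
    [0,[-1.5,-4,0],0],
    [0,[-1.5,-4,0],0],
    [0,[-1.5,-4,0],0],
    [0,[-1.5,-4,0],0],
  ],
)

```text
clock: 8.12
tool_pos: [0.5283, 0.0421, 0.204]
tcp_rot: [0.988, 0.157, -0.0, 0.0]
wrist_force: [-0.4, 0.3, 0.6]
finger_gap: -0.0002
gripper_force: 0.0
```

Emit:
step_arm(
  steps=[
    [0,[-1.1,-4,0],0],
    [0,[-1.1,-4,0],0],
    [0,[-1.1,-4,0],0],
    [0,[0,-3,0],0],
    [0,[0,0,0],0],
    [0,[0,0,0],0],
  ],
)

```text
clock: 8.88
tool_pos: [0.4518, 0.1727, 0.2041]
tcp_rot: [0.988, 0.157, -0.0, 0.001]
wrist_force: [0.3, 0.4, 1.3]
finger_gap: 0.0002
gripper_force: 0.0
```

```bash
python3 -c "from h import *;st()"
```

```text
8.88 fix mm [ -1.6 188.5 204.1] yaw 18.0 zax [-0.    -0.001 -1.   ] F [0.3 0.4 1.3] gap 0.0002 q [-0.4   0.55 -0.09  2.01  0.09  0.58 -1.81]
```

Emit:
step_arm(
  steps=[
    [0,[0.2,-1.9,0],0],
    [0,[0,0,2.5],0],
    [0,[0,0,2.0],0],
    [0,[0,0,1],0],
    [0,[0,0,0.6],0],
    [0,[0,0,0.6],0],
    [0,[0,0,0.6],0],
    [0,[0,0,0.6],0],
    [0,[0,0,0],0],
  ],
)

```text
clock: 10.0
tool_pos: [0.4482, 0.1938, 0.1259]
tcp_rot: [0.988, 0.157, 0.001, -0.001]
wrist_force: [-0.6, 2.1, 6.1]
finger_gap: 0.0002
gripper_force: 2.6
```

```bash
python3 - <<'E'
from h import *
st()
im=[r.get_image(c)["color"][y:y+200,x:x+200,::-1] for c,y,x in(("side",110,120),("top",130,120))]
cv2.imwrite("pics/f.png",cv2.resize(cv2.hconcat(im),(800,400),interpolation=cv2.INTER_CUBIC))
E
```

```text
10.0 fix mm [  1.5 209.7 125.9] yaw 18.1 zax [ 0.002  0.002 -1.   ] F [-0.6  2.1  6.1] gap 0.0002 q [-0.46  0.69 -0.07  2.07  0.11  0.38 -1.87]
```

View pics/f.png

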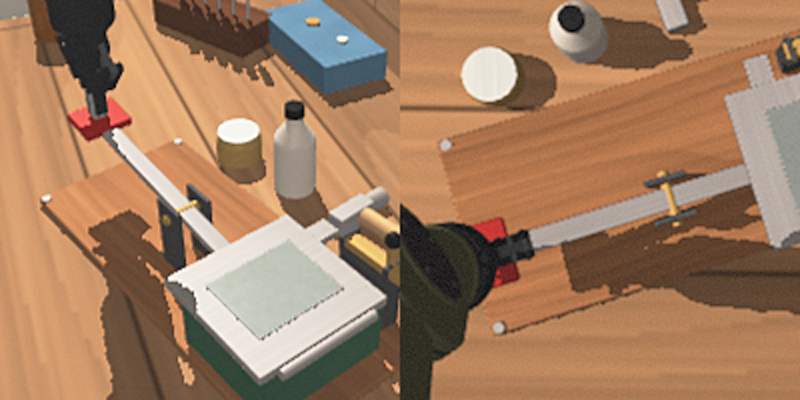

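The fingertips rest centred on the red pad, at (100,110) in the left crop, and the lug is free. I'll press on.

Emit:
step_arm(
  steps=[
    [0,[0,0,0.6],0],
    [0,[0,0,0.7],0],
    [0,[0,0,0.7],0],
    [0,[0,0,0.7],0],
    [0,[0,0,0.7],0],
    [0,[0,0,0.7],0],
    [0,[0,0,0.7],0],
    [0,[0,0,0.6],0],
    [0,[0,0,0.5],0],
    [0,[0,0,0],0],
  ],
)

```text
clock: 11.35
tool_pos: [0.4486, 0.194, 0.0668]
tcp_rot: [0.988, 0.158, 0.001, -0.001]
wrist_force: [-0.1, 3.5, 3.8]
finger_gap: 0.0
gripper_force: 2.0
```

```bash
python3 -c "from h import *;st()"
```

```text
11.35 fix mm [  2.  209.8  66.8] yaw 18.1 zax [ 0.002  0.002 -1.   ] F [-0.1  3.5  3.8] gap 0.0 q [-0.48  0.81 -0.04  2.1   0.13  0.23 -1.89]
```

Emit:
step_arm(
  steps=[
    [0,[0,0,0.5],0],
    [0,[0,0,0.4],0],
    [0,[0,0,0.4],0],
    [0,[0,0,0.3],0],
    [0,[0,0,0.3],0],
    [0,[0,0,0],0],
  ],
)

```text
clock: 12.1
tool_pos: [0.4495, 0.192, 0.0513]
tcp_rot: [0.988, 0.156, 0.003, 0.0]
wrist_force: [-4.6, -1.4, 42.8]
finger_gap: 0.0003
gripper_force: 21.3
```

```bash
python3 -c "from h import *;st()"
```

```text
12.1 fix mm [  2.1 207.6  51.3] yaw 18.0 zax [ 0.005  0.001 -1.   ] F [-4.6 -1.4 42.8] gap 0.0003 q [-0.48  0.84 -0.03  2.11  0.13  0.19 -1.89]
```

Emit:
step_arm(
  steps=[
    [0,[0,0,-0.2],0],
    [0,[0,0,0],0],
    [0,[0,0,0],0],
    [0,[0,0,0],0],
  ],
)

```text
clock: 12.6
tool_pos: [0.4494, 0.192, 0.0518]
tcp_rot: [0.988, 0.156, 0.002, 0.0]
wrist_force: [-0.4, -0.2, 25.9]
finger_gap: -0.0002
gripper_force: 12.5
```

```bash
python3 - <<'E'
from h import *
st()
im=[r.get_image(c)["color"][y:y+200,x:x+200,::-1] for c,y,x in(("side",130,130),("top",120,180))]
cv2.imwrite("pics/g.png",cv2.resize(cv2.hconcat(im),(800,400),interpolation=cv2.INTER_CUBIC))
st()
E
```

```text
12.6 fix mm [  2.  207.7  51.8] yaw 18.0 zax [ 0.004  0.    -1.   ] F [-0.4 -0.2 25.9] gap -0.0002 q [-0.48  0.84 -0.03  2.11  0.13  0.19 -1.89]
12.7 fix mm [  2.1 207.7  51.8] yaw 18.0 zax [ 0.004  0.    -1.   ] F [-2.2 -0.1 25.8] gap 0.0002 q [-0.48  0.84 -0.03  2.11  0.13  0.19 -1.89]
```

View pics/g.png

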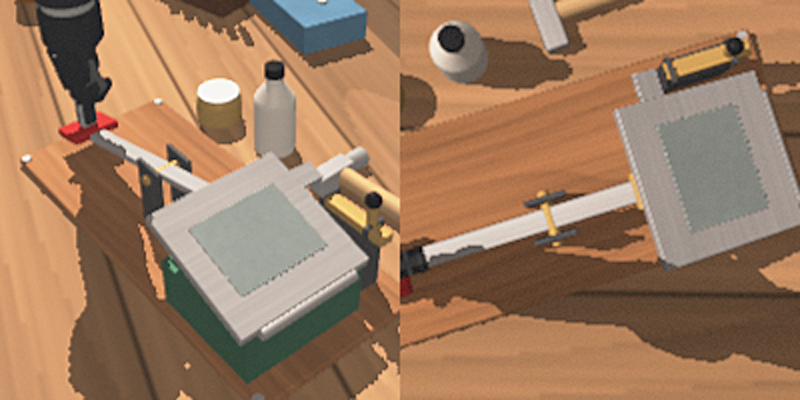

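The lid stands open (near edge at about (150,215) in the left crop). The bolt is fully back, the lever is at its stop at 26 N, and the bottle, hammer and tin are where they were.

```bash
python3 -c "from h import *;print(r.sign_off())"
```

```text
the job is handed in; nothing more can be done
None
```

I pushed the bolt to its open stop (about 45 mm), and the fingertips are holding the lever fully down at about 26 N with the lid raised; I handed the job in at about 12.7 s.

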